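Hang the pipette holder on its screw

ROBOT

A 6-joint arm with a two-finger parallel gripper is mounted at the origin on the work surface. World frame = base frame: x ahead of the robot, y to its left, z up, the work surface at z = 0. Lengths are in mm, angles in rad, forces in N, time in s.
With the tool pointing down it reaches from about 300 to 775 mm from the base axis. Payload 14.6 kg.
Tool frame: the origin (TCP) lies at the very end of the fingers, on their centre line; the grasp point (between the pads) lies 19 mm behind it; z points along the fingers, y is the line along which they close (so a half turn about z gives the same grasp; the last joint's range is limited). The gripper opens to 94 mm and grips with 3 to 60 N. Pads are 16 mm wide; open, the fingers measure 119 mm over their backs; the gripper's body (75 mm by 177 mm) begins 78 mm behind the grasp point.
Start: joints at [1.236, 0.3, 1.521, -0, 1.321, -0.067], TCP at [145.533, 530.386, 205.446] pointing down, gripper open.
Joint ranges: [-3.03, 3.03], [-0.79, 2.21], [0.23, 2.52], [-1.04, 4.18], [0, 3.07], [-2.55, 2.55]. Speed limits (rad/s): [2.22, 2.22, 2.57, 3.14, 3.14, 3.14].

INTERFACE

Orientations are given as [roll, pitch, yaw] about the fixed x, y, z axes, in that order (R = Rz(yaw) Ry(pitch) Rx(roll)).
In Python, from cell import readout, vision, ticket gives the robot as it stands.
- The arm moves only by the tool step_arm, never from a script. Its argument "deltas" is a list of rows, each an object of numbers: "grip": the closure in counts, from 0 (fully open) to 255 (shut); "x", "y", "z": the shift along the tool's x, y, z in m; "spin": the turn about the tool's z in rad. In form: [{"grip": .., "x": .., "y": .., "z": .., "spin": ..}, ...]. A call has 1 to 12 rows; each row shifts and turns the commanded pose from where the row before left it, along the tool's axes as they then stand; what a row does not reach is not made up. A row lasts 1/12 s, in which the tool goes at most 41.7 mm and 7.16 degrees, less where a joint would pass 70% of its speed; a pose out of reach is approached as far as the arm can. A call with a gripper value outside its range is refused whole. The fingers move at their own pace and stop on an object; "force" is the grip in N (left out, the last holds). Time passes only in rows, so rows that do not move let the fingers close. It gives the time, the measured TCP pose, the force, the opening and the grip force at its end, in the units of the state.
- readout.sense(): the state, without advancing time (a new reading comes with each control period).
- vision.capture(name): name is "side" or "top"; returns the picture (384x512x3 uint8, red, green, blue); there is no depth.
- vision.get_calibration(name): a dict with "fx", "fy", "cx", "cy" (pixels), "k1" (the pictures are not rectified: a ray, as slopes to the right and down, at radius r is drawn at 1 + k1 r^2 times it, then the intrinsics apply), "T" (4x4, takes a point from camera to world coordinates). Camera axes: x right, y up, looking along -z (the intrinsics and any distortion apply to the point x, -y, -z); pixel columns grow to the right and rows downward; lengths in mm; the calibration is good to about 2 mm. A picture is of the moment at which its call begins. get_calibration takes no time and is no camera call.
- ticket.finish_job(): hands the job in; it is judged then, once.
The state is a dict: "time_s": time; "q": joint angles; "qvel": joint speeds; "effort": joint torques, N m; "ee_pos": TCP position; "tool_rot": TCP orientation; "wrist_force": force on the tool from outside, world axes, zero at the start; "moment": the same for the moment, N m; "opening": opening from 0.0 (shut) to 1.0 (fully open); "finger_force": force on a finger pad.
Only numpy, scipy, OpenCV 4.12 (cv2) and the standard library are available. Lean on these libraries where they do the work, as an engineer would, in place of code of your own. Each camera call takes 0.05 s, during which the arm holds its last target. There are 200 camera calls.

TASK

Hang the empty pipette holder that stands on the bench on the free screw of the white bench screen: bring the round hole of its keyhole over the screw head until its back lies flat on the screen, then pull it down until the head has snapped over the ridges and the holder is fully home, hanging straight, and let go. Do it gently, feeling your way without forcing the holder against the screen or the screw, and leave everything else, the holder already hanging there included, as it is.

Things in the scene. Friction and masses are not known exactly. Their poses are not given: they have to be found in the camera images.
- holder_grip (a point): Loose white plastic pipette holder (0.15 to 0.31 kg), upright on the bench: 76 mm deep (x), 50 wide (y), 102 tall; notched shelf to its -x, flat back to its +x, z up. This point is where to grip it: midway between its two flat side cheeks (outer faces 25 mm to either side along y, 60 mm high, the full depth long), 48 mm before the back face, 54 mm above the bottom. Axes are the holder's.
- holder_hole (a point): Centre of the keyhole's wide hole (octagon 16 mm across) in the plane of the holder's back face, 70 mm above its bottom. The back plate is 4 mm thick. A slot 9 mm wide runs up from the hole; on the plate's front, a rail on each side of the slot climbs from 8 mm above this point to a ridge 3.5 mm high 15 mm above it, then drops to a seat pad 2 mm high. Axes are the holder's.
- holder_home (a point): The seat at the upper end of the slot, where the screw's axis lies when the holder is fully home: in the plane of the back face, 20 mm straight above holder_hole, 90 mm above the holder's bottom. Axes are the holder's.
- bracket (a point): Centre of the free fixing on the screen's front face: a small steel plate let in flush (66 x 22 mm) with a level slot. Its x points straight into the screen, y along the slot, z up: the hung holder has the same axes. The screw stands out of the slot at exactly this height, but is clamped anywhere up to 12 mm to either side of this point along y: which is not told. About 0.25 m above the bench.
- mount: The free fixing with its screw; origin and axes as bracket. Shank 6 mm thick; head 13 mm wide, nearly flat (11 mm), underside 5.5 mm and top 11.5 mm off the screen. A spring holds the head in: it does not give inwards but draws out 4.5 mm (2.4 N, plus 0.8 N per mm). Pulling the holder down past its ridges takes 5 to 13 N, its weight included; then it stops hard at the seat.
- screen: White bench screen, fixed, 12 mm thick (x), 360 long (y), 264 tall (9 to 19 mm above the screw), on two steel feet 110 mm long. Origin at the centre of its underside; its front, with the fixings, looks to its -x. The two fixings lie 75 mm to either side of its middle: one is free, on the other hangs a holder. Screen and screw bear 30 N; more is forcing them.
- neighbour: The identical holder that already hangs on the other fixing, a pipette standing in it that reaches about 20 to 40 mm above the screen. Fixed. Origin where its screw's axis meets the screen; axes as the screen.
- tip_box: Loose pale blue pipette tip box, 118 x 80 x 64 mm. Origin at the centre of its underside.
- media_bottle: Loose clear media bottle with blue cap, 86 mm in diameter, 176 mm tall. Origin at the centre of its underside.
- beaker_pot: Loose white ceramic pot with a handle, 110 mm in diameter, 105 mm tall. Origin at the centre of its underside.
- gel_tank: Loose clear gel tank, 160 x 130 mm, 115 mm tall. Origin at the centre of its underside.
- tube_rack: Loose grey microtube rack, 100 x 64 x 42 mm, standing in front of the screen. Origin at the centre of its underside.
- pipette: Loose grey pipette lying on the bench along its own y, 250 mm long, 29 mm thick. Origin under its middle.
There are look-alikes about, which are no part of the job. What is shaped like the part that bears holder_grip but green or purple is not meant.

How it is judged (in metres and radians):
On the way, in this order (a step that is already met when the one before it is completed fails the run):
1. the holder is lifted off the bench (height (world z) of holder_grip above 0.1 m), for 0.1 s.
2. the screw head is through the round hole and the holder's back lies on the screen (x of bracket in the frame of holder_hole between -0.004 and 0.004 m and y of bracket in the frame of holder_hole between -0.017 and 0.017 m and z of bracket in the frame of holder_hole between -0.004 and 0.006 m), for 0.05 s.
3. the holder is pulled down until the screw is home in the slot (x of bracket in the frame of holder_home between -0.004 and 0.004 m and y of bracket in the frame of holder_home between -0.015 and 0.015 m and z of bracket in the frame of holder_home between -0.0035 and 0.0035 m and angle between holder_home's own z axis and vertical below 0.09 rad and angle between the x axis of holder_home and the x axis of bracket, either way round below 0.09 rad), for 0.1 s.
At the end, for the whole second after the job is handed in: The holder hangs on the free screw, screw home at the slot's upper end: its seat level with the bracket's centre to 3.5 mm and at most 15 mm to either side of it, its back within 4 mm of the screen's face, upright and parallel to the screen to 5 degrees, released (all of step 3); the robot touches nothing.
It fails at once if more than 30 N on the screen (contact force between screen and anything else above 30 N).
It fails at once if more than 30 N on the free screw (contact force between mount and anything else above 30 N).
It fails at once if the holder already hanging is knocked (contact force between neighbour and anything else above 8 N).
It fails at once if a bystander is moved by more than 20 mm (distance of any of tip_box, media_bottle, beaker_pot, gel_tank, tube_rack, pipette from where it was at the start of the episode above 0.02 m).
It also fails if it takes over 64 s, if anything falls off the work surface, if the arm or the gripper's body presses on something with over 40 N, if the wrist force passes 120 N, or if a joint passes its speed limit or range.

## Working session

There is one attempt and no reset: what is moved stays moved. The work goes in short steps, Python scripts to look and compute and a tool call to move; the robot and the scene stay as the last step left them, time stands still between calls to the robot, and variables do not carry over. Pictures are saved under pics/ and viewed, at most 10 in all, crops included, and the job is handed in when it is done.

Besides the shell and the picture viewer there is one more tool, called after "Call:" in YAML: its name, and indented under it one key for each argument. step_arm: Moves the arm, as the interface text tells. Its arguments: {"type":"object","properties":{"deltas":{"type":"array"},"force":{"type":"number"}},"required":["deltas"]}

```bash
mkdir -p pics; ls; python3 - <<'E'
from cell import readout,vision
import cv2,numpy as np
for n in("side","top"):
    im=vision.capture(n); cv2.imwrite(f"pics/{n}0.png",im[:,:,::-1])
    c=vision.get_calibration(n); print(n,{k:np.round(np.array(v),3).tolist() for k,v in c.items()})
print(readout.sense())
E
```

```text
pics
side {'fx': 362.204, 'fy': 362.204, 'cx': 248.367, 'cy': 185.294, 'k1': -0.016, 'T': [[0.995, 0.057, -0.087, 377.854], [-0.103, 0.679, -0.727, -804.37], [0.018, 0.732, 0.681, 906.669], [0.0, 0.0, 0.0, 1.0]]}
top {'fx': 482.18, 'fy': 482.18, 'cx': 251.354, 'cy': 196.587, 'k1': -0.133, 'T': [[0.011, 0.988, -0.154, 244.824], [-1.0, 0.008, -0.023, -37.611], [-0.021, 0.154, 0.988, 1512.597], [0.0, 0.0, 0.0, 1.0]]}
{'time_s': 0.1, 'q': array([ 1.23645168e+00,  3.00394505e-01,  1.52149093e+00, -7.32594935e-06,
        1.32071402e+00, -6.66142120e-02]), 'qvel': array([ 2.55828026e-04,  5.53189686e-04, -4.70491605e-03, -1.86286132e-03,
       -7.63941429e-05, -1.02247236e-03]), 'effort': array([ 1.27501189e-03, -5.32636642e+01, -3.53288519e+01,  7.09975557e-02,
        2.35109363e-02, -8.42828194e-05]), 'ee_pos': array([145.43613576, 530.18643842, 204.96648478]), 'tool_rot': array([-3.14058762e+00, -5.99370078e-05,  2.87386401e+00]), 'wrist_force': array([ 0.19744286, -0.31984953, -0.43421504]), 'moment': array([-0.03804381, -0.03319608,  0.00952075]), 'finger_force': 0.0, 'opening': 0.9973723157612753}
```

View pics/side0.png

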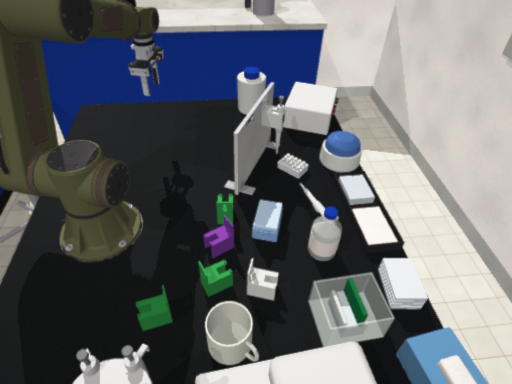

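View pics/top0.png

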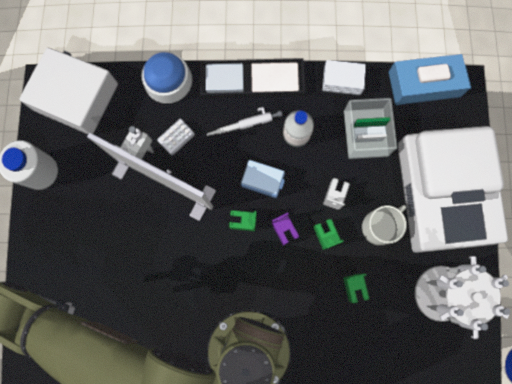

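The top view shows the screen from (90,137) to (212,205), with the neighbour at (135,143) on its front (upper right). The free fixing is therefore near the (212,205) end.

Holder candidates in the top view:
- green at (243,220), (328,234) and (357,288)
- purple at (285,228)
- white at (337,193), which is (262,282) in the side view

Only the white one fits, so I'll confirm it in a crop.

```bash
cat > h.py <<'E'
import numpy as np,cv2
from cell import readout,vision
C={n:vision.get_calibration(n) for n in("side","top")}
def K(n):
    c=C[n]; return np.array([[c["fx"],0,c["cx"]],[0,c["fy"],c["cy"]],[0,0,1.]]),np.array([c["k1"],0,0,0.])
def ray(n,uv):
    k,d=K(n); p=cv2.undistortPoints(np.array([[uv]],float),k,d)[0,0]
    T=np.array(C[n]["T"]); return T[:3,3],T[:3,:3]@np.array([p[0],-p[1],-1.])
def onz(n,uv,z):
    o,d=ray(n,uv); return o+d*(z-o[2])/d[2]
def onplane(n,uv,p,nn):
    o,d=ray(n,uv); return o+d*((p-o)@nn)/(d@nn)
def tri(uvs,uvt):
    o1,d1=ray("side",uvs);o2,d2=ray("top",uvt)
    s=np.linalg.lstsq(np.c_[d1,-d2],o2-o1,rcond=None)[0]
    a,b=o1+s[0]*d1,o2+s[1]*d2; return (a+b)/2,np.linalg.norm(a-b)
def proj(n,P):
    k,d=K(n);T=np.array(C[n]["T"]);q=(np.atleast_2d(P)-T[:3,3])@T[:3,:3]
    q=q*[1,-1,-1]; return cv2.projectPoints(q,np.zeros(3),np.zeros(3),k,d)[0][:,0]
E
python3 - <<'E'
import cv2,numpy as np
s=cv2.imread("pics/side0.png");t=cv2.imread("pics/top0.png")
a=cv2.resize(s[250:310,235:295],(390,390),interpolation=cv2.INTER_CUBIC)
b=cv2.resize(t[170:220,310:360],(390,390),interpolation=cv2.INTER_CUBIC)
cv2.imwrite("pics/hold.png",np.hstack([a,b]))
a=cv2.resize(s[75:205,215:305],(400,578),interpolation=cv2.INTER_CUBIC)
b=cv2.resize(t[120:230,80:220],(390,306),interpolation=cv2.INTER_CUBIC)
b=cv2.copyMakeBorder(b,0,272,0,0,cv2.BORDER_CONSTANT)
cv2.imwrite("pics/scr.png",np.hstack([a,b]))
E
```

```text
(no output)
```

View pics/hold.png

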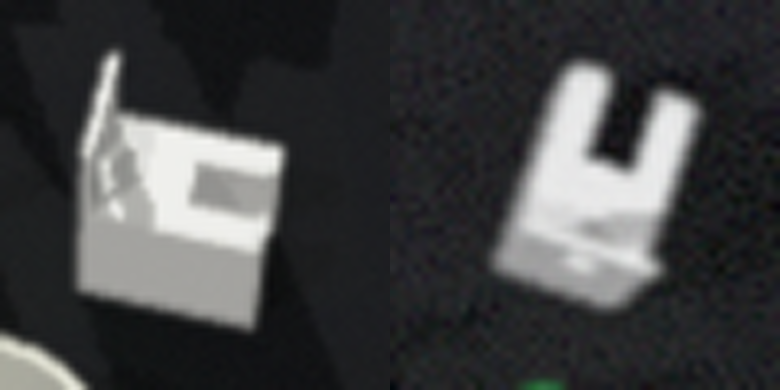

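View pics/scr.png

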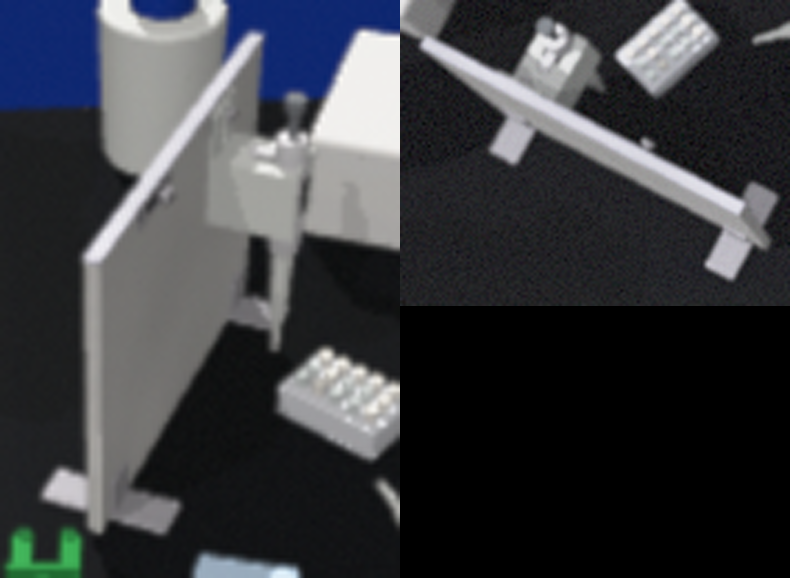

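The crop confirms it: the white holder has its back plate toward −x (top, bottom edge) and its shelf prongs toward +x. The screw shows at side (252.8,118.2) and top (169,171.3). Next I'll measure the poses.

```bash
python3 - <<'E'
from h import *
S=lambda x,y:(235+x/6.5-.5+.077*1,250+y/6.5-.42)   # crop->px
T=lambda x,y:(310+(x-390)/7.8-.44,170+y/7.8-.44)
S2=lambda x,y:(215+x/4.444-.39,75+y/4.444-.39)
T2=lambda x,y:(80+(x-400)/2.786-.32,120+y/2.786-.32)
r=lambda v:np.round(v,1)
print("HOLDER top, z=60: prong tips/side edges")
A=[onz("top",T(*p),60) for p in[(562,68),(502,232),(699,105),(658,255)]]
for a in A:print(r(a))
B=[onz("top",T(*p),0) for p in[(493,268),(612,311)]];print("base back",r(B))
D=[onz("top",T(*p),102) for p in[(535,230),(664,266)]];print("top back",r(D))
E=[onz("side",S(*p),60) for p in[(285,148),(267,250)]];print("side shelf front",r(E))
F=[onz("side",S(*p),0) for p in[(77,293),(255,330)]];print("side base near cheek",r(F))
G=[onz("side",S(*p),102) for p in[(108,53),(120,53)]];print("side plate top",r(G))
for a,b in((A[1],A[0]),(A[3],A[2])):print("yaw shelf dir",np.degrees(np.arctan2(*(b-a)[1::-1])))
for a,b in((B[0],B[1]),(D[0],D[1]),(E[0],E[1])):print("edge",np.linalg.norm(b-a),np.degrees(np.arctan2(*(b-a)[1::-1]))+90)
b=F;print("edge",np.linalg.norm(b[1]-b[0]),np.degrees(np.arctan2(*(b[1]-b[0])[1::-1])))
print("SCREEN")
for z in(264,):
  n=[onz("top",T2(*p),z) for p in[(748,204),(427,37),(735,212),(421,46)]]
  m=[onz("side",S2(*p),z) for p in[(104,262),(263,34),(85,257),(247,36)]]
  for q in(n,m):
    print(r(q)); 
    for i in(0,2):
      e=q[i+1]-q[i];print(np.linalg.norm(e),np.degrees(np.arctan2(e[1],e[0])))
print("tri near front corner",tri(S2(104,262),T2(748,204)),"far",tri(S2(263,34),T2(427,37)))
print("screw",tri(S2(168,192),T2(648,143)))
print("foot",r([onz("side",S2(*p),0) for p in[(105,530),(88,530)]]))
E
```

```text
HOLDER top, z=60: prong tips/side edges
[ 530.  -250.2   60. ]
[ 464.5 -225.7   60. ]
[ 515.7 -304.1   60. ]
[ 455.9 -286.8   60. ]
base back [[ 458.8 -229.7    0. ]
 [ 441.6 -277.9    0. ]]
top back [[ 459.1 -232.9  102. ]
 [ 445.6 -281.8  102. ]]
side shelf front [[ 532.2 -255.7   60. ]
 [ 517.  -302.8   60. ]]
side base near cheek [[ 442.7 -280.2    0. ]
 [ 515.9 -304.5    0. ]]
side plate top [[ 459.  -230.8  102. ]
 [ 464.  -231.3  102. ]]
yaw shelf dir -20.533289823569636
yaw shelf dir -16.1969065930385
edge 51.25321250360727 -19.666596482984076
edge 50.75934621520912 -15.332579037773243
edge 49.52189722028777 -17.826310895898203
edge 77.09735079999454 -18.35831699310472
SCREEN
[[448.2 114.1 264. ]
 [612.7 437.9 264. ]
 [440.5 126.3 264. ]
 [603.6 443.4 264. ]]
363.1818655379416 63.06537337670101
356.58725167603916 62.780549414315864
[[452.4 115.8 264. ]
 [614.2 439.4 264. ]
 [439.7 122.8 264. ]
 [600.  436.8 264. ]]
361.7851023302721 63.44052915791065
352.5040172868118 62.94878201982722
tri near front corner (array([450.19993663, 114.13446236, 264.7683575 ]), np.float64(4.177085688564642)) far (array([613.18208899, 437.64885209, 264.74974388]), np.float64(1.307689602509861))
screw (array([508.17916868, 213.52018576, 255.92968134]), np.float64(0.22188739300919044))
foot [[453.1 120.8   0. ]
 [439.5 122.    0. ]]
```

Call:
step_arm:
  deltas:
    - {"grip": 0,"spin": 0.047}
    - {"x": -0.0242,"y": -0.0272}
    - {"x": -0.0242,"y": -0.0272}
    - {"x": -0.0242,"y": -0.0272}
    - {"x": -0.0242,"y": -0.0272}
    - {"x": -0.0242,"y": -0.0272}
    - {"x": -0.0242,"y": -0.0272}
    - {"x": -0.0242,"y": -0.0272}
    - {"x": -0.0242,"y": -0.0272}
    - {"x": -0.0242,"y": -0.0272}
    - {"x": -0.0242,"y": -0.0272}
    - {"x": -0.0242,"y": -0.0272}

```text
schema error: expected keys grip, x, y, z, spin
```

```bash
python3 - <<'E'
from h import *
S=np.mean([vision.capture("side").astype(float) for _ in range(6)],0)[:,:,::-1]
T=np.mean([vision.capture("top").astype(float) for _ in range(6)],0)[:,:,::-1]
np.savez("clean.npz",S=S,T=T)
f=lambda im,u,v,w:cv2.resize(np.clip(im[v-w:v+w,u-w:u+w],0,255).astype(np.uint8),(400,400),interpolation=cv2.INTER_NEAREST)
cv2.imwrite("pics/screw.png",np.hstack([f(S,253,118,10),f(T,169,171,10)]))
print(readout.sense()["ee_pos"])
E
```

```text
[145.53239357 530.39163449 205.46362471]
```

View pics/screw.png

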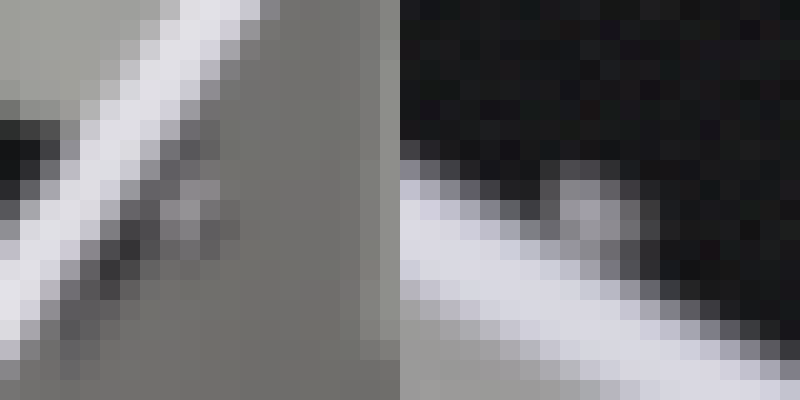

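The crop shows the screw head centred near side (252.4,118.0) and top (168.3,171.3). The move was refused because every row needs all the keys, so I'll resend it.

Call:
step_arm:
  deltas:
    - {"grip": 0,"x": 0,"y": 0,"z": 0,"spin": 0.047}
    - {"grip": 0,"x": -0.0242,"y": -0.0272,"z": 0,"spin": 0}
    - {"grip": 0,"x": -0.0242,"y": -0.0272,"z": 0,"spin": 0}
    - {"grip": 0,"x": -0.0242,"y": -0.0272,"z": 0,"spin": 0}
    - {"grip": 0,"x": -0.0242,"y": -0.0272,"z": 0,"spin": 0}
    - {"grip": 0,"x": -0.0242,"y": -0.0272,"z": 0,"spin": 0}
    - {"grip": 0,"x": -0.0242,"y": -0.0272,"z": 0,"spin": 0}
    - {"grip": 0,"x": -0.0242,"y": -0.0272,"z": 0,"spin": 0}
    - {"grip": 0,"x": -0.0242,"y": -0.0272,"z": 0,"spin": 0}
    - {"grip": 0,"x": -0.0242,"y": -0.0272,"z": 0,"spin": 0}
    - {"grip": 0,"x": -0.0242,"y": -0.0272,"z": 0,"spin": 0}
    - {"grip": 0,"x": -0.0242,"y": -0.0272,"z": 0,"spin": 0}

```text
time_s: 1.7
ee_pos: [306.2, 161.8, 205.7]
tool_rot: [3.141, 0.001, 2.827]
wrist_force: [0.7, 0.9, 0.0]
opening: 1.002
finger_force: 0.0
```

Call:
step_arm:
  deltas:
    - {"grip": 0,"x": -0.0242,"y": -0.0272,"z": 0,"spin": 0}
    - {"grip": 0,"x": -0.0242,"y": -0.0272,"z": 0,"spin": 0}
    - {"grip": 0,"x": -0.0242,"y": -0.0272,"z": 0,"spin": 0}
    - {"grip": 0,"x": -0.0242,"y": -0.0272,"z": 0,"spin": 0}
    - {"grip": 0,"x": -0.0242,"y": -0.0272,"z": 0,"spin": 0}
    - {"grip": 0,"x": -0.0242,"y": -0.0272,"z": 0,"spin": 0}
    - {"grip": 0,"x": -0.0242,"y": -0.0272,"z": 0,"spin": 0}
    - {"grip": 0,"x": -0.0242,"y": -0.0272,"z": 0,"spin": 0}
    - {"grip": 0,"x": -0.0242,"y": -0.0272,"z": 0,"spin": 0}
    - {"grip": 0,"x": -0.0242,"y": -0.0272,"z": 0,"spin": 0}
    - {"grip": 0,"x": -0.0242,"y": -0.0272,"z": 0,"spin": 0}
    - {"grip": 0,"x": -0.0242,"y": -0.0272,"z": 0,"spin": 0}

```text
time_s: 2.7
ee_pos: [481.4, -238.7, 205.4]
tool_rot: [3.142, 0.0, 2.827]
wrist_force: [0.4, -0.2, 0.2]
opening: 1.0
finger_force: 0.0
```

```bash
cat >> h.py <<'E'
def tool(target):
    """tool-axis shift (m) from the measured TCP to a world target (mm)"""
    s=readout.sense(); R=cv2.Rodrigues(np.array([0,0,s["tool_rot"][2]]))[0]@np.diag([1,-1,-1])
    print("pos",np.round(s["ee_pos"],2),"rot",np.round(s["tool_rot"],4),"F",np.round(s["wrist_force"],2),"grip",round(s["finger_force"],1),"open",round(s["opening"]*94,1),"t",round(s["time_s"],2))
    print("tool shift m",np.round(R.T@(np.array(target)-s["ee_pos"])/1e3,4))
E
python3 -c "
from h import *;tool([497.6,-270.6,35])"
```

```text
pos [ 481.45 -238.7   205.39] rot [3.1416e+00 2.0000e-04 2.8265e+00] F [ 0.35 -0.2   0.2 ] grip 0.0 open 94.0 t 2.7
tool shift m [-0.0252 -0.0253  0.1704]
```

Call:
step_arm:
  deltas:
    - {"grip": 0,"x": -0.0252,"y": -0.0253,"z": 0,"spin": 0}
    - {"grip": 0,"x": 0,"y": 0,"z": 0.03,"spin": 0}
    - {"grip": 0,"x": 0,"y": 0,"z": 0.03,"spin": 0}
    - {"grip": 0,"x": 0,"y": 0,"z": 0.03,"spin": 0}
    - {"grip": 0,"x": 0,"y": 0,"z": 0.03,"spin": 0}
    - {"grip": 0,"x": 0,"y": 0,"z": 0.025,"spin": 0}
    - {"grip": 0,"x": 0,"y": 0,"z": 0.015,"spin": 0}
    - {"grip": 0,"x": 0,"y": 0,"z": 0.0104,"spin": 0}
    - {"grip": 0,"x": 0,"y": 0,"z": 0,"spin": 0}

```text
time_s: 3.45
ee_pos: [496.4, -268.2, 33.2]
tool_rot: [3.141, -0.003, 2.827]
wrist_force: [-1.0, 0.3, -0.3]
opening: 0.999
finger_force: 0.0
```

```bash
python3 - <<'E'
from h import *
tool([497.6,-270.6,35])
S=vision.capture("side")[:,:,::-1];T=vision.capture("top")[:,:,::-1]
f=lambda im,u,v,w:cv2.resize(im[v-w:v+w,u-w:u+w],(390,390),interpolation=cv2.INTER_CUBIC)
cv2.imwrite("pics/pre.png",np.hstack([f(S,265,275,40),f(T,335,195,40)]))
E
```

```text
pos [ 496.4  -268.2    33.17] rot [ 3.1409e+00 -2.9000e-03  2.8268e+00] F [-0.96  0.3  -0.26] grip 0.0 open 93.9 t 3.45
tool shift m [-0.0019 -0.0019 -0.0018]
```

View pics/pre.png

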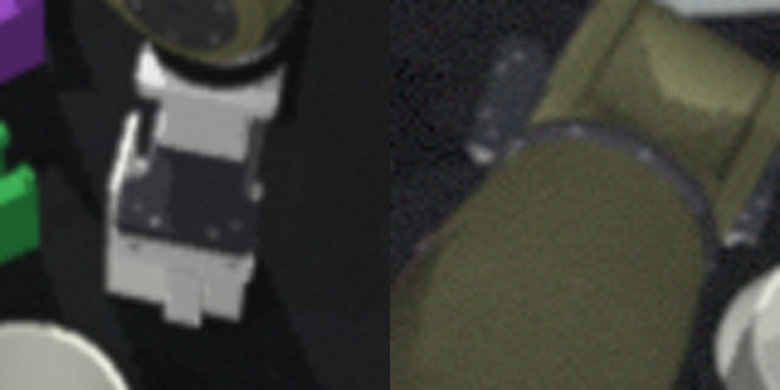

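The fingers straddle the cheeks and the back plate is clear. I'll correct the last 2 mm and close.

Call:
step_arm:
  deltas:
    - {"grip": 0,"x": -0.0019,"y": -0.0019,"z": -0.0018,"spin": 0}
    - {"grip": 0,"x": 0,"y": 0,"z": 0,"spin": 0}
    - {"grip": 255,"x": 0,"y": 0,"z": 0,"spin": 0}
    - {"grip": 255,"x": 0,"y": 0,"z": 0,"spin": 0}
    - {"grip": 255,"x": 0,"y": 0,"z": 0,"spin": 0}
    - {"grip": 255,"x": 0,"y": 0,"z": 0,"spin": 0}
    - {"grip": 255,"x": 0,"y": 0,"z": 0,"spin": 0}
    - {"grip": 255,"x": 0,"y": 0,"z": 0,"spin": 0}
    - {"grip": 255,"x": 0,"y": 0,"z": 0,"spin": 0}
    - {"grip": 255,"x": 0,"y": 0,"z": 0,"spin": 0}
  force: 40

```text
time_s: 4.38
ee_pos: [498.5, -271.0, 36.8]
tool_rot: [3.142, 0.0, 2.827]
wrist_force: [0.1, 0.4, 0.9]
opening: 0.528
finger_force: 39.8
```

```bash
python3 -c "
from h import *;tool([497.6,-270.6,300])"
```

```text
pos [ 498.46 -271.02   36.84] rot [3.1415 0.     2.8269] F [0.05 0.39 0.92] grip 39.8 open 49.6 t 4.38
tool shift m [ 9.000e-04  1.000e-04 -2.632e-01]
```

Call:
step_arm:
  deltas:
    - {"grip": 255,"x": 0,"y": 0,"z": -0.01,"spin": 0}
    - {"grip": 255,"x": 0,"y": 0,"z": -0.02,"spin": 0}
    - {"grip": 255,"x": 0,"y": 0,"z": -0.03,"spin": 0}
    - {"grip": 255,"x": 0,"y": 0,"z": -0.03,"spin": 0}
    - {"grip": 255,"x": 0,"y": 0,"z": -0.03,"spin": 0}
    - {"grip": 255,"x": 0,"y": 0,"z": -0.03,"spin": 0}
    - {"grip": 255,"x": 0,"y": 0,"z": -0.03,"spin": 0}
    - {"grip": 255,"x": 0,"y": 0,"z": -0.03,"spin": 0}
    - {"grip": 255,"x": 0,"y": 0,"z": -0.014,"spin": 0}
    - {"grip": 255,"x": 0,"y": 0,"z": 0,"spin": 0.08}
    - {"grip": 255,"x": 0,"y": 0,"z": 0,"spin": 0.073}
    - {"grip": 255,"x": 0,"y": 0,"z": 0,"spin": 0}

```text
time_s: 5.38
ee_pos: [498.2, -270.9, 261.5]
tool_rot: [-3.142, 0.0, 2.67]
wrist_force: [0.3, 0.7, -1.5]
opening: 0.527
finger_force: 39.8
```

Call:
step_arm:
  deltas:
    - {"grip": 255,"x": 0.0092,"y": 0.0312,"z": 0,"spin": 0}
    - {"grip": 255,"x": 0.0092,"y": 0.0312,"z": 0,"spin": 0}
    - {"grip": 255,"x": 0.0092,"y": 0.0312,"z": 0,"spin": 0}
    - {"grip": 255,"x": 0.0092,"y": 0.0312,"z": 0,"spin": 0}
    - {"grip": 255,"x": 0.0092,"y": 0.0312,"z": 0,"spin": 0}
    - {"grip": 255,"x": 0.0092,"y": 0.0312,"z": 0,"spin": 0}
    - {"grip": 255,"x": 0.0092,"y": 0.0312,"z": 0,"spin": 0}
    - {"grip": 255,"x": 0.0092,"y": 0.0312,"z": 0,"spin": 0}
    - {"grip": 255,"x": 0.0092,"y": 0.0312,"z": 0,"spin": 0}
    - {"grip": 255,"x": 0.0092,"y": 0.0312,"z": 0,"spin": 0}
    - {"grip": 255,"x": 0.0092,"y": 0.0312,"z": 0,"spin": 0}

```text
time_s: 6.3
ee_pos: [562.7, 82.5, 261.1]
tool_rot: [-3.141, -0.0, 2.677]
wrist_force: [0.6, -0.1, -2.1]
opening: 0.529
finger_force: 39.8
```

```bash
python3 - <<'E'
from h import *
tool([580.5,177,222])
n=np.array([.8926,-.4509,0]);t=np.array([.4509,.8926,0])
c=np.array([449.5,115,264.7])
for us in((252.4,117.6),(252.4,118.0),(252.4,118.4)):
  P,e=tri(us,(168.25,171.3));print(P,e,"along",(P-c)@t,"norm",(P-c)@n)
  Q=onplane("side",us,c+8.5*n,n);print("side on plane",Q,(Q-c)@t)
Q=onz("top",(168.25,171.3),258);print("top",Q,(Q-c)@t,(Q-c)@n)
E
```

```text
pos [562.66  82.51 261.09] rot [-3.1414e+00 -1.0000e-04  2.6767e+00] F [ 0.64 -0.07 -2.09] grip 39.8 open 49.8 t 6.3
tool shift m [0.0264 0.0925 0.0391]
[507.83435144 214.72847499 255.89249314] 0.6630728638997626 along 115.32059584015583 norm 7.101672719803667
side on plane [507.7373241  211.4343494  258.06539136] 112.33650970991837
[508.0535594  215.06952167 254.16109778] 0.38374090943032163 along 115.72385497762313 norm 7.143559798095651
side on plane [507.78939893 211.53743656 256.46203017] 112.45200585023092
[508.27326603 215.41127014 252.42567233] 0.1037349489873847 along 116.12796537806204 norm 7.185575556363249
side on plane [507.84157598 211.64072605 254.85554312] 112.56772868632412
top [507.05515427 214.28954373 258.        ] 114.57746579535583 6.604075428063694
```

```bash
python3 -c "
from h import *;tool([566.9,183.5,218.8])"
```

```text
pos [562.66  82.51 261.09] rot [-3.1414e+00 -1.0000e-04  2.6767e+00] F [ 0.64 -0.07 -2.09] grip 39.8 open 49.8 t 6.3
tool shift m [0.0415 0.0922 0.0423]
```

Call:
step_arm:
  deltas:
    - {"grip": 255,"x": 0,"y": 0.025,"z": 0,"spin": 0}
    - {"grip": 255,"x": 0,"y": 0.025,"z": 0,"spin": 0}
    - {"grip": 255,"x": 0,"y": 0.02,"z": 0.01,"spin": 0}
    - {"grip": 255,"x": 0,"y": 0.01,"z": 0.02,"spin": 0}
    - {"grip": 255,"x": 0.01,"y": 0,"z": 0.0123,"spin": 0}
    - {"grip": 255,"x": 0.01,"y": 0,"z": 0,"spin": 0}
    - {"grip": 255,"x": 0,"y": 0,"z": 0,"spin": 0}
    - {"grip": 255,"x": 0,"y": 0,"z": 0,"spin": 0}
    - {"grip": 255,"x": 0,"y": 0,"z": 0,"spin": 0}

```text
time_s: 7.05
ee_pos: [581.5, 161.0, 220.1]
tool_rot: [3.14, 0.002, 2.674]
wrist_force: [-0.2, -0.3, -1.9]
opening: 0.529
finger_force: 39.8
```

```bash
python3 - <<'E'
from h import *
tool([566.9,183.5,218.8])
S=np.mean([vision.capture("side").astype(float) for _ in range(4)],0)[:,:,::-1]
T=np.mean([vision.capture("top").astype(float) for _ in range(4)],0)[:,:,::-1]
np.savez("near.npz",S=S,T=T)
f=lambda im,u,v,w:cv2.resize(np.clip(im[v-w:v+w,u-w:u+w],0,255).astype(np.uint8),(400,400),interpolation=cv2.INTER_CUBIC)
cv2.imwrite("pics/near.png",np.hstack([f(S,265,120,25),f(T,175,165,25)]))
E
```

```text
pos [581.55 161.04 220.15] rot [3.1403e+00 1.8000e-03 2.6742e+00] F [-0.2  -0.29 -1.94] grip 39.8 open 49.8 t 7.05
tool shift m [0.0232 0.0135 0.0013]
```

View pics/near.png

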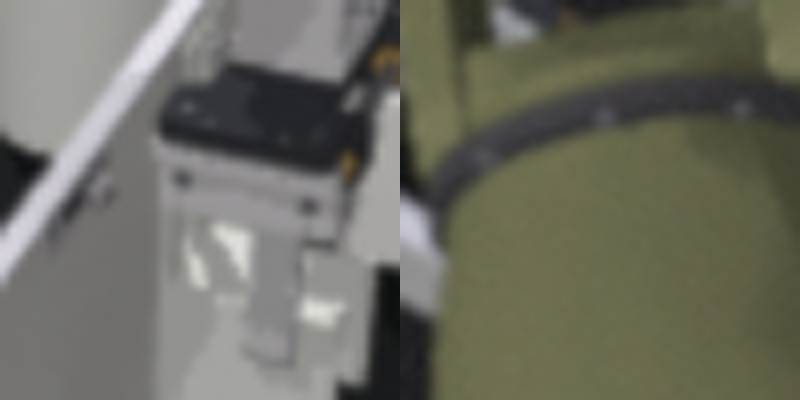

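The side view shows the held holder (near plate edge at about crop x=157) in front of the screw head at crop (100,190); the top view is blocked by the arm. The images are too coarse for a 1.5 mm clearance. I'll feel the head gently, first from the side with the plate edge and then from above with the bottom.

Call:
step_arm:
  deltas:
    - {"grip": 255,"x": 0,"y": -0.015,"z": 0,"spin": 0}
    - {"grip": 255,"x": 0.005,"y": -0.013,"z": 0,"spin": 0}
    - {"grip": 255,"x": 0.012,"y": 0,"z": 0,"spin": 0}
    - {"grip": 255,"x": 0.012,"y": 0,"z": 0,"spin": 0}
    - {"grip": 255,"x": 0.008,"y": 0,"z": 0,"spin": 0}
    - {"grip": 255,"x": 0.004,"y": 0,"z": 0,"spin": 0}
    - {"grip": 255,"x": 0,"y": 0,"z": 0,"spin": 0}
    - {"grip": 255,"x": 0,"y": 0,"z": 0,"spin": 0}
    - {"grip": 255,"x": 0,"y": 0,"z": 0,"spin": 0}
    - {"grip": 255,"x": 0,"y": 0,"z": 0,"spin": 0}

```text
time_s: 8.28
ee_pos: [532.2, 154.6, 218.4]
tool_rot: [-3.141, -0.0, 2.674]
wrist_force: [-0.5, -0.1, -2.9]
opening: 0.528
finger_force: 39.8
```

```bash
cat >> h.py <<'E'
N=np.array([.8926,-.4509,0]);TT=np.array([.4509,.8926,0]);C0=np.array([449.5,115,264.7])
def st():
    s=readout.sense();p=s["ee_pos"]-C0;F=s["wrist_force"]
    print("t",round(s["time_s"],2),"along %.2f back_n %.2f holez %.2f yaw %.4f"%(p@TT,p@N-48.9,s["ee_pos"][2]+33.16,s["tool_rot"][2]),"F t %.2f n %.2f z %.2f"%(F@TT,F@N,F[2]),"M",np.round(s["moment"],2))
E
python3 -c "
from h import *;st()"
```

```text
t 8.28 along 72.67 back_n 7.02 holez 251.55 yaw 2.6736 F t -0.34 n -0.42 z -2.92 M [-0.04 -0.05  0.02]
```

Call:
step_arm:
  deltas:
    - {"grip": 255,"x": 0.0015,"y": 0.002,"z": 0,"spin": 0}
    - {"grip": 255,"x": 0,"y": 0.002,"z": 0,"spin": 0}
    - {"grip": 255,"x": 0,"y": 0.001,"z": 0,"spin": 0}
    - {"grip": 255,"x": 0,"y": 0.001,"z": 0,"spin": 0}
    - {"grip": 255,"x": 0,"y": 0,"z": 0,"spin": 0}
    - {"grip": 255,"x": 0,"y": 0,"z": 0,"spin": 0}

```text
time_s: 8.78
ee_pos: [533.3, 160.9, 218.5]
tool_rot: [-3.142, -0.0, 2.674]
wrist_force: [-0.3, 0.1, -2.9]
opening: 0.53
finger_force: 39.8
```

Call:
step_arm:
  deltas:
    - {"grip": 255,"x": 0,"y": 0.001,"z": 0,"spin": 0}
    - {"grip": 255,"x": 0,"y": 0.001,"z": 0,"spin": 0}
    - {"grip": 255,"x": 0,"y": 0,"z": 0,"spin": 0}

```text
time_s: 9.03
ee_pos: [534.2, 162.8, 218.6]
tool_rot: [3.142, 0.0, 2.674]
wrist_force: [-0.0, -0.3, -2.8]
opening: 0.529
finger_force: 39.8
```

```bash
python3 -c "
from h import *;st()"
```

```text
t 9.03 along 80.83 back_n 5.16 holez 251.73 yaw 2.6739 F t -0.31 n 0.11 z -2.80 M [-0.06 -0.1  -0.03]
```

Call:
step_arm:
  deltas:
    - {"grip": 255,"x": 0,"y": 0.0007,"z": 0,"spin": 0}
    - {"grip": 255,"x": 0,"y": 0.0007,"z": 0,"spin": 0}
    - {"grip": 255,"x": 0,"y": 0,"z": 0,"spin": 0}

```text
time_s: 9.28
ee_pos: [534.8, 164.0, 218.5]
tool_rot: [3.142, -0.0, 2.674]
wrist_force: [-0.5, -1.0, -2.5]
opening: 0.532
finger_force: 39.8
```

Call:
step_arm:
  deltas:
    - {"grip": 255,"x": 0,"y": 0.0005,"z": 0,"spin": 0}
    - {"grip": 255,"x": 0,"y": 0,"z": 0,"spin": 0}

```text
time_s: 9.45
ee_pos: [535.0, 164.4, 218.5]
tool_rot: [-3.142, 0.0, 2.674]
wrist_force: [0.5, -0.0, -2.8]
opening: 0.528
finger_force: 39.8
```

```bash
python3 -c "
from h import *;st()"
```

```text
t 9.45 along 82.62 back_n 5.17 holez 251.71 yaw 2.6738 F t 0.19 n 0.48 z -2.84 M [-0.1  -0.02  0.01]
```

Only noise so far, so I'll keep creeping.

Call:
step_arm:
  deltas:
    - {"grip": 255,"x": 0,"y": 0.0007,"z": 0,"spin": 0}
    - {"grip": 255,"x": 0,"y": 0.0007,"z": 0,"spin": 0}
    - {"grip": 255,"x": 0,"y": 0,"z": 0,"spin": 0}

```text
time_s: 9.7
ee_pos: [535.6, 165.6, 218.5]
tool_rot: [-3.141, 0.0, 2.674]
wrist_force: [-0.2, -0.9, -2.3]
opening: 0.528
finger_force: 39.8
```

```bash
python3 -c "
from h import *;st()"
```

```text
t 9.7 along 84.00 back_n 5.18 holez 251.69 yaw 2.6738 F t -0.88 n 0.23 z -2.33 M [-0.16  0.03  0.03]
```

Call:
step_arm:
  deltas:
    - {"grip": 255,"x": 0,"y": 0.0007,"z": 0,"spin": 0}
    - {"grip": 255,"x": 0,"y": 0.0005,"z": 0,"spin": 0}
    - {"grip": 255,"x": 0,"y": 0,"z": 0,"spin": 0}

```text
time_s: 9.95
ee_pos: [535.9, 166.0, 218.4]
tool_rot: [-3.14, -0.0, 2.674]
wrist_force: [-2.8, -6.4, -2.1]
opening: 0.524
finger_force: 39.8
```

```bash
python3 -c "
from h import *;st()"
```

```text
t 9.95 along 84.51 back_n 5.23 holez 251.58 yaw 2.6738 F t -6.96 n 0.42 z -2.08 M [-0.97  0.47  0.33]
```

Call:
step_arm:
  deltas:
    - {"grip": 255,"x": -0.002,"y": -0.004,"z": 0,"spin": 0}
    - {"grip": 255,"x": 0,"y": 0,"z": -0.01,"spin": 0}
    - {"grip": 255,"x": 0,"y": 0,"z": -0.025,"spin": 0}
    - {"grip": 255,"x": 0,"y": 0,"z": -0.025,"spin": 0}
    - {"grip": 255,"x": 0,"y": 0,"z": -0.02,"spin": 0}
    - {"grip": 255,"x": 0,"y": 0,"z": -0.008,"spin": 0}
    - {"grip": 255,"x": 0,"y": 0.015,"z": 0,"spin": 0}
    - {"grip": 255,"x": 0,"y": 0.015,"z": 0,"spin": 0}
    - {"grip": 255,"x": 0.001,"y": 0.005,"z": 0,"spin": 0}
    - {"grip": 255,"x": 0.001,"y": 0,"z": 0,"spin": 0}
    - {"grip": 255,"x": 0,"y": 0,"z": 0,"spin": 0}
    - {"grip": 255,"x": 0,"y": 0,"z": 0,"spin": 0}

```text
time_s: 10.95
ee_pos: [549.9, 193.9, 306.4]
tool_rot: [-3.141, -0.0, 2.674]
wrist_force: [1.3, -0.2, -1.5]
opening: 0.527
finger_force: 39.8
```

```bash
python3 -c "
from h import *;st()"
```

```text
t 10.95 along 115.67 back_n 5.14 holez 339.59 yaw 2.6737 F t 0.37 n 1.22 z -1.50 M [-0.08 -0.01  0.03]
```

Call:
step_arm:
  deltas:
    - {"grip": 255,"x": 0,"y": 0,"z": 0.003,"spin": 0}
    - {"grip": 255,"x": 0,"y": 0,"z": 0.002,"spin": 0}
    - {"grip": 255,"x": 0,"y": 0,"z": 0.001,"spin": 0}
    - {"grip": 255,"x": 0,"y": 0,"z": 0,"spin": 0}
    - {"grip": 255,"x": 0,"y": 0,"z": 0,"spin": 0}

```text
time_s: 11.37
ee_pos: [550.1, 194.2, 300.5]
tool_rot: [-3.142, -0.0, 2.674]
wrist_force: [-0.1, -0.3, -2.4]
opening: 0.529
finger_force: 39.8
```

Call:
step_arm:
  deltas:
    - {"grip": 255,"x": 0,"y": 0,"z": 0.0007,"spin": 0}
    - {"grip": 255,"x": 0,"y": 0,"z": 0.0007,"spin": 0}
    - {"grip": 255,"x": 0,"y": 0,"z": 0,"spin": 0}

```text
time_s: 11.62
ee_pos: [550.1, 194.3, 299.0]
tool_rot: [-3.141, -0.0, 2.674]
wrist_force: [0.8, -0.1, -2.5]
opening: 0.53
finger_force: 39.8
```

```bash
python3 -c "
from h import *;st()"
```

```text
t 11.62 along 116.16 back_n 5.14 holez 332.17 yaw 2.6738 F t 0.28 n 0.79 z -2.51 M [-0.03 -0.06 -0.  ]
```

Call:
step_arm:
  deltas:
    - {"grip": 255,"x": 0,"y": 0,"z": 0.0007,"spin": 0}
    - {"grip": 255,"x": 0,"y": 0,"z": 0.0007,"spin": 0}
    - {"grip": 255,"x": 0,"y": 0,"z": 0,"spin": 0}

```text
time_s: 11.87
ee_pos: [550.1, 194.3, 297.6]
tool_rot: [-3.141, -0.0, 2.674]
wrist_force: [0.3, 0.2, -2.3]
opening: 0.529
finger_force: 39.8
```

Call:
step_arm:
  deltas:
    - {"grip": 255,"x": 0,"y": 0,"z": 0.0007,"spin": 0}
    - {"grip": 255,"x": 0,"y": 0,"z": 0.0007,"spin": 0}
    - {"grip": 255,"x": 0,"y": 0,"z": 0,"spin": 0}

```text
time_s: 12.12
ee_pos: [550.1, 194.3, 296.2]
tool_rot: [-3.141, -0.0, 2.674]
wrist_force: [-0.5, 0.3, -3.4]
opening: 0.529
finger_force: 39.8
```

Call:
step_arm:
  deltas:
    - {"grip": 255,"x": 0,"y": 0,"z": 0.0007,"spin": 0}
    - {"grip": 255,"x": 0,"y": 0,"z": 0.0007,"spin": 0}
    - {"grip": 255,"x": 0,"y": 0,"z": 0,"spin": 0}

```text
time_s: 12.37
ee_pos: [550.3, 194.3, 295.3]
tool_rot: [3.141, 0.001, 2.674]
wrist_force: [0.3, 0.1, 1.3]
opening: 0.532
finger_force: 39.8
```

Contact: the head centre is at z ≈ 252.1 and along ≈ 115.9. I'll back off, swing out, come down and line up.

Call:
step_arm:
  deltas:
    - {"grip": 255,"x": 0,"y": 0,"z": -0.006,"spin": 0}
    - {"grip": 255,"x": -0.01,"y": 0,"z": 0,"spin": 0}
    - {"grip": 255,"x": -0.015,"y": 0,"z": 0,"spin": 0}
    - {"grip": 255,"x": 0,"y": 0,"z": 0.02,"spin": 0}
    - {"grip": 255,"x": 0,"y": 0,"z": 0.025,"spin": 0}
    - {"grip": 255,"x": 0,"y": 0,"z": 0.025,"spin": 0}
    - {"grip": 255,"x": 0,"y": 0,"z": 0.0119,"spin": 0}
    - {"grip": 255,"x": 0.006,"y": 0,"z": 0,"spin": 0}
    - {"grip": 255,"x": 0.004,"y": 0,"z": 0,"spin": 0}
    - {"grip": 255,"x": 0,"y": 0,"z": 0,"spin": 0}
    - {"grip": 255,"x": 0,"y": 0,"z": 0,"spin": 0}
    - {"grip": 255,"x": 0,"y": 0,"z": 0,"spin": 0}

```text
time_s: 13.37
ee_pos: [563.9, 187.7, 220.4]
tool_rot: [3.14, 0.002, 2.674]
wrist_force: [-0.2, -0.1, -2.1]
opening: 0.529
finger_force: 39.8
```

```bash
python3 -c "
from h import *;st()"
```

```text
t 13.37 along 116.49 back_n 20.41 holez 253.53 yaw 2.6740 F t -0.17 n -0.10 z -2.12 M [-0.05 -0.03  0.01]
```

Call:
step_arm:
  deltas:
    - {"grip": 255,"x": 0.003,"y": -0.0006,"z": 0,"spin": 0}
    - {"grip": 255,"x": 0.002,"y": 0,"z": 0,"spin": 0}
    - {"grip": 255,"x": 0,"y": 0,"z": 0,"spin": 0}
    - {"grip": 255,"x": 0,"y": 0,"z": 0,"spin": 0}
    - {"grip": 255,"x": 0,"y": 0,"z": 0,"spin": 0}

```text
time_s: 13.78
ee_pos: [558.8, 189.3, 219.1]
tool_rot: [3.142, 0.0, 2.674]
wrist_force: [0.2, 0.0, -2.4]
opening: 0.528
finger_force: 39.8
```

```bash
python3 -c "
from h import *;st()"
```

```text
t 13.78 along 115.58 back_n 15.17 holez 252.25 yaw 2.6738 F t 0.13 n 0.15 z -2.44 M [-0.01 -0.1  -0.02]
```

Call:
step_arm:
  deltas:
    - {"grip": 255,"x": 0.002,"y": 0.0003,"z": 0.0001,"spin": 0}
    - {"grip": 255,"x": 0.001,"y": 0,"z": 0,"spin": 0}
    - {"grip": 255,"x": 0,"y": 0,"z": 0,"spin": 0}
    - {"grip": 255,"x": 0,"y": 0,"z": 0,"spin": 0}

```text
time_s: 14.12
ee_pos: [556.2, 190.9, 218.9]
tool_rot: [-3.142, -0.0, 2.674]
wrist_force: [0.1, -0.2, -2.2]
opening: 0.53
finger_force: 39.8
```

Call:
step_arm:
  deltas:
    - {"grip": 255,"x": 0.001,"y": 0,"z": 0,"spin": 0}
    - {"grip": 255,"x": 0.0005,"y": 0,"z": 0,"spin": 0}
    - {"grip": 255,"x": 0,"y": 0,"z": 0,"spin": 0}

```text
time_s: 14.37
ee_pos: [554.8, 191.6, 218.9]
tool_rot: [3.142, -0.0, 2.674]
wrist_force: [-0.7, -0.1, -2.2]
opening: 0.532
finger_force: 39.8
```

```bash
python3 -c "
from h import *;st()"
```

```text
t 14.37 along 115.90 back_n 10.57 holez 252.10 yaw 2.6739 F t -0.44 n -0.56 z -2.15 M [-0.08 -0.03 -0.05]
```

Call:
step_arm:
  deltas:
    - {"grip": 255,"x": 0.001,"y": 0,"z": 0,"spin": 0}
    - {"grip": 255,"x": 0.0005,"y": 0,"z": 0,"spin": 0}
    - {"grip": 255,"x": 0,"y": 0,"z": 0,"spin": 0}

```text
time_s: 14.62
ee_pos: [553.5, 192.3, 219.0]
tool_rot: [-3.142, -0.0, 2.674]
wrist_force: [-0.1, 1.1, -2.2]
opening: 0.526
finger_force: 39.8
```

Call:
step_arm:
  deltas:
    - {"grip": 255,"x": 0.001,"y": 0,"z": 0,"spin": 0}
    - {"grip": 255,"x": 0.0,"y": 0,"z": 0,"spin": 0}

```text
time_s: 14.78
ee_pos: [552.6, 192.8, 219.0]
tool_rot: [3.142, -0.0, 2.674]
wrist_force: [0.9, 0.2, -2.4]
opening: 0.526
finger_force: 39.8
```

```bash
python3 -c "
from h import *;st()"
```

```text
t 14.78 along 115.90 back_n 8.04 holez 252.11 yaw 2.6739 F t 0.64 n 0.73 z -2.43 M [-0.06 -0.03 -0.  ]
```

No contact at 8 mm, so the head seems to be entering the hole.

Call:
step_arm:
  deltas:
    - {"grip": 255,"x": 0.001,"y": 0,"z": 0,"spin": 0}
    - {"grip": 255,"x": 0.0005,"y": 0,"z": 0,"spin": 0}
    - {"grip": 255,"x": 0,"y": 0,"z": 0,"spin": 0}

```text
time_s: 15.03
ee_pos: [551.3, 193.5, 219.0]
tool_rot: [3.142, 0.0, 2.674]
wrist_force: [0.4, -0.5, -2.3]
opening: 0.529
finger_force: 39.8
```

Call:
step_arm:
  deltas:
    - {"grip": 255,"x": 0.001,"y": 0,"z": 0,"spin": 0}
    - {"grip": 255,"x": 0.0,"y": 0,"z": 0,"spin": 0}

```text
time_s: 15.2
ee_pos: [550.3, 193.9, 218.9]
tool_rot: [-3.142, -0.0, 2.674]
wrist_force: [0.5, -0.2, -2.7]
opening: 0.529
finger_force: 39.8
```

```bash
python3 -c "
from h import *;st()"
```

```text
t 15.2 along 115.88 back_n 5.53 holez 252.10 yaw 2.6739 F t 0.05 n 0.50 z -2.66 M [-0.05 -0.01 -0.01]
```

Call:
step_arm:
  deltas:
    - {"grip": 255,"x": 0.001,"y": 0,"z": 0,"spin": 0}
    - {"grip": 255,"x": 0.0005,"y": 0,"z": 0,"spin": 0}
    - {"grip": 255,"x": 0,"y": 0,"z": 0,"spin": 0}

```text
time_s: 15.45
ee_pos: [549.0, 194.5, 218.9]
tool_rot: [-3.142, -0.0, 2.674]
wrist_force: [0.4, 0.3, -1.9]
opening: 0.526
finger_force: 39.8
```

Call:
step_arm:
  deltas:
    - {"grip": 255,"x": 0.001,"y": 0,"z": 0,"spin": 0}
    - {"grip": 255,"x": 0.0,"y": 0,"z": 0,"spin": 0}

```text
time_s: 15.62
ee_pos: [548.1, 195.0, 219.0]
tool_rot: [3.142, -0.0, 2.674]
wrist_force: [-0.5, 0.7, -1.9]
opening: 0.528
finger_force: 39.8
```

```bash
python3 -c "
from h import *;st()"
```

```text
t 15.62 along 115.89 back_n 3.05 holez 252.13 yaw 2.6738 F t 0.42 n -0.73 z -1.91 M [-0.06 -0.06 -0.05]
```

Call:
step_arm:
  deltas:
    - {"grip": 255,"x": 0.001,"y": 0,"z": 0,"spin": 0}
    - {"grip": 255,"x": 0.0005,"y": 0,"z": 0,"spin": 0}
    - {"grip": 255,"x": 0,"y": 0,"z": 0,"spin": 0}

```text
time_s: 15.87
ee_pos: [546.8, 195.7, 219.0]
tool_rot: [-3.142, 0.0, 2.674]
wrist_force: [0.3, 1.2, -2.8]
opening: 0.533
finger_force: 39.8
```

Call:
step_arm:
  deltas:
    - {"grip": 255,"x": 0.0007,"y": 0,"z": 0,"spin": 0}
    - {"grip": 255,"x": 0.0,"y": 0,"z": 0,"spin": 0}

```text
time_s: 16.03
ee_pos: [546.2, 196.0, 219.0]
tool_rot: [3.142, -0.0, 2.674]
wrist_force: [0.6, -0.2, -1.4]
opening: 0.528
finger_force: 39.8
```

```bash
python3 -c "
from h import *;st()"
```

```text
t 16.03 along 115.89 back_n 0.86 holez 252.11 yaw 2.6738 F t 0.11 n 0.65 z -1.43 M [-0.03 -0.09  0.  ]
```

Call:
step_arm:
  deltas:
    - {"grip": 255,"x": 0.0007,"y": 0,"z": 0,"spin": 0}
    - {"grip": 255,"x": 0.0003,"y": 0,"z": 0,"spin": 0}
    - {"grip": 255,"x": 0,"y": 0,"z": 0,"spin": 0}

```text
time_s: 16.28
ee_pos: [545.8, 196.2, 219.0]
tool_rot: [3.141, 0.001, 2.674]
wrist_force: [3.8, -1.3, -4.4]
opening: 0.531
finger_force: 39.8
```

Call:
step_arm:
  deltas:
    - {"grip": 255,"x": 0.0006,"y": 0,"z": 0,"spin": 0}
    - {"grip": 255,"x": 0.0,"y": 0,"z": 0,"spin": 0}

```text
time_s: 16.45
ee_pos: [545.8, 196.2, 219.0]
tool_rot: [3.141, 0.003, 2.673]
wrist_force: [8.7, -3.6, -5.6]
opening: 0.53
finger_force: 39.8
```

```bash
python3 -c "
from h import *;st()"
```

```text
t 16.45 along 115.91 back_n 0.42 holez 252.18 yaw 2.6734 F t 0.74 n 9.42 z -5.59 M [-0.47 -1.69  0.04]
```

The back lies on the screen at 9 N with the screw head through the hole. I'll ease off slightly and start pulling down.

Call:
step_arm:
  deltas:
    - {"grip": 255,"x": -0.0005,"y": 0,"z": 0,"spin": 0}
    - {"grip": 255,"x": 0,"y": 0,"z": 0.001,"spin": 0}
    - {"grip": 255,"x": 0,"y": 0,"z": 0.001,"spin": 0}
    - {"grip": 255,"x": 0,"y": 0,"z": 0.001,"spin": 0}
    - {"grip": 255,"x": 0,"y": 0,"z": 0,"spin": 0}

```text
time_s: 16.87
ee_pos: [545.8, 196.2, 216.3]
tool_rot: [3.141, 0.002, 2.674]
wrist_force: [5.2, -1.6, -0.7]
opening: 0.53
finger_force: 39.8
```

```bash
python3 -c "
from h import *;st()"
```

```text
t 16.87 along 115.92 back_n 0.39 holez 249.48 yaw 2.6737 F t 0.94 n 5.37 z -0.65 M [-0.47 -1.01  0.13]
```

Call:
step_arm:
  deltas:
    - {"grip": 255,"x": -0.0002,"y": 0,"z": 0.001,"spin": 0}
    - {"grip": 255,"x": 0,"y": 0,"z": 0.001,"spin": 0}
    - {"grip": 255,"x": 0,"y": 0,"z": 0.001,"spin": 0}
    - {"grip": 255,"x": 0,"y": 0,"z": 0.001,"spin": 0}
    - {"grip": 255,"x": 0,"y": 0,"z": 0.001,"spin": 0}
    - {"grip": 255,"x": 0,"y": 0,"z": 0,"spin": 0}

```text
time_s: 17.37
ee_pos: [545.7, 196.2, 211.1]
tool_rot: [3.141, 0.001, 2.674]
wrist_force: [5.8, -2.6, -1.4]
opening: 0.531
finger_force: 39.8
```

```bash
python3 -c "
from h import *;st()"
```

```text
t 17.37 along 115.91 back_n 0.38 holez 244.22 yaw 2.6737 F t 0.30 n 6.30 z -1.43 M [-0.46 -0.97  0.13]
```

Now 7.9 mm down and sliding freely. Next come the ridges, in smaller steps.

Call:
step_arm:
  deltas:
    - {"grip": 255,"x": -0.0002,"y": 0,"z": 0.0007,"spin": 0}
    - {"grip": 255,"x": 0,"y": 0,"z": 0.0007,"spin": 0}
    - {"grip": 255,"x": 0,"y": 0,"z": 0.0007,"spin": 0}
    - {"grip": 255,"x": 0,"y": 0,"z": 0.0007,"spin": 0}
    - {"grip": 255,"x": 0,"y": 0,"z": 0,"spin": 0}

```text
time_s: 17.78
ee_pos: [545.8, 196.3, 209.0]
tool_rot: [3.141, 0.001, 2.674]
wrist_force: [1.3, -2.4, 7.6]
opening: 0.528
finger_force: 39.8
```

```bash
python3 -c "
from h import *;st()"
```

```text
t 17.78 along 115.96 back_n 0.45 holez 242.13 yaw 2.6738 F t -1.53 n 2.23 z 7.60 M [-0.53 -0.22  0.21]
```

Call:
step_arm:
  deltas:
    - {"grip": 255,"x": 0,"y": 0,"z": 0.0006,"spin": 0}
    - {"grip": 255,"x": 0,"y": 0,"z": 0.0006,"spin": 0}
    - {"grip": 255,"x": 0,"y": 0,"z": 0,"spin": 0}

```text
time_s: 18.03
ee_pos: [545.8, 196.3, 207.7]
tool_rot: [3.141, 0.001, 2.674]
wrist_force: [1.7, -3.1, 5.2]
opening: 0.528
finger_force: 39.8
```

```bash
python3 -c "
from h import *;st()"
```

```text
t 18.03 along 115.95 back_n 0.41 holez 240.83 yaw 2.6739 F t -1.99 n 2.90 z 5.19 M [-0.52 -0.36  0.23]
```

Call:
step_arm:
  deltas:
    - {"grip": 255,"x": 0,"y": 0,"z": 0.0006,"spin": 0}
    - {"grip": 255,"x": 0,"y": 0,"z": 0.0006,"spin": 0}
    - {"grip": 255,"x": 0,"y": 0,"z": 0.0006,"spin": 0}
    - {"grip": 255,"x": 0,"y": 0,"z": 0,"spin": 0}

```text
time_s: 18.37
ee_pos: [545.8, 196.4, 205.4]
tool_rot: [3.141, 0.001, 2.674]
wrist_force: [4.8, -0.9, 4.1]
opening: 0.528
finger_force: 39.8
```

```bash
python3 -c "
from h import *;st()"
```

```text
t 18.37 along 116.08 back_n 0.40 holez 238.53 yaw 2.6739 F t 1.38 n 4.66 z 4.11 M [-0.32 -0.8   0.12]
```

Call:
step_arm:
  deltas:
    - {"grip": 255,"x": 0,"y": 0,"z": 0.0006,"spin": 0}
    - {"grip": 255,"x": 0,"y": 0,"z": 0.0006,"spin": 0}
    - {"grip": 255,"x": 0,"y": 0,"z": 0.0006,"spin": 0}
    - {"grip": 255,"x": 0,"y": 0,"z": 0,"spin": 0}

```text
time_s: 18.7
ee_pos: [545.8, 196.3, 203.5]
tool_rot: [3.141, 0.0, 2.674]
wrist_force: [5.0, -0.8, 5.1]
opening: 0.529
finger_force: 39.8
```

```bash
python3 -c "
from h import *;st()"
```

```text
t 18.7 along 116.02 back_n 0.37 holez 236.63 yaw 2.6738 F t 1.56 n 4.81 z 5.08 M [-0.37 -0.89  0.15]
```

Call:
step_arm:
  deltas:
    - {"grip": 255,"x": 0,"y": 0,"z": 0.0006,"spin": 0}
    - {"grip": 255,"x": 0,"y": 0,"z": 0.0006,"spin": 0}
    - {"grip": 255,"x": 0,"y": 0,"z": 0.0006,"spin": 0}
    - {"grip": 255,"x": 0,"y": 0,"z": 0,"spin": 0}

```text
time_s: 19.03
ee_pos: [545.7, 196.2, 201.3]
tool_rot: [-3.141, 0.0, 2.674]
wrist_force: [5.3, -2.2, 1.4]
opening: 0.53
finger_force: 39.8
```

```bash
python3 -c "
from h import *;st()"
```

```text
t 19.03 along 115.84 back_n 0.37 holez 234.50 yaw 2.6738 F t 0.38 n 5.72 z 1.44 M [-0.38 -1.02  0.13]
```

Call:
step_arm:
  deltas:
    - {"grip": 255,"x": 0,"y": 0,"z": 0.0006,"spin": 0}
    - {"grip": 255,"x": 0,"y": 0,"z": 0.0006,"spin": 0}
    - {"grip": 255,"x": 0,"y": 0,"z": 0.0004,"spin": 0}
    - {"grip": 255,"x": 0,"y": 0,"z": 0,"spin": 0}

```text
time_s: 19.37
ee_pos: [545.7, 196.1, 199.8]
tool_rot: [-3.141, 0.0, 2.674]
wrist_force: [3.9, -1.9, 2.7]
opening: 0.528
finger_force: 39.8
```

```bash
python3 -c "
from h import *;st()"
```

```text
t 19.37 along 115.74 back_n 0.36 holez 232.97 yaw 2.6738 F t 0.05 n 4.40 z 2.70 M [-0.59 -0.88  0.25]
```

Call:
step_arm:
  deltas:
    - {"grip": 255,"x": 0,"y": 0,"z": 0.0005,"spin": 0}
    - {"grip": 255,"x": 0,"y": 0,"z": 0.0003,"spin": 0}
    - {"grip": 255,"x": 0,"y": 0,"z": 0,"spin": 0}
    - {"grip": 255,"x": 0,"y": 0,"z": 0,"spin": 0}

```text
time_s: 19.7
ee_pos: [545.7, 196.1, 199.1]
tool_rot: [-3.141, 0.0, 2.674]
wrist_force: [5.0, -3.0, 3.7]
opening: 0.528
finger_force: 39.8
```

```bash
python3 -c "
from h import *;st()"
```

```text
t 19.7 along 115.76 back_n 0.36 holez 232.21 yaw 2.6738 F t -0.45 n 5.84 z 3.70 M [-0.58 -0.81  0.21]
```

Call:
step_arm:
  deltas:
    - {"grip": 255,"x": 0,"y": 0,"z": 0.0004,"spin": 0}
    - {"grip": 255,"x": 0,"y": 0,"z": 0.0003,"spin": 0}
    - {"grip": 255,"x": 0,"y": 0,"z": 0,"spin": 0}

```text
time_s: 19.95
ee_pos: [545.7, 196.2, 198.7]
tool_rot: [3.142, 0.0, 2.674]
wrist_force: [4.0, -3.2, 6.4]
opening: 0.529
finger_force: 39.8
```

```bash
python3 -c "
from h import *;st()"
```

```text
t 19.95 along 115.82 back_n 0.38 holez 231.89 yaw 2.6738 F t -1.04 n 5.02 z 6.43 M [-0.61 -0.63  0.22]
```

Call:
step_arm:
  deltas:
    - {"grip": 255,"x": 0,"y": 0,"z": 0.0004,"spin": 0}
    - {"grip": 255,"x": 0,"y": 0,"z": 0,"spin": 0}
    - {"grip": 255,"x": 0,"y": 0,"z": 0,"spin": 0}

```text
time_s: 20.2
ee_pos: [545.8, 196.1, 198.6]
tool_rot: [3.141, 0.001, 2.674]
wrist_force: [3.1, -3.4, 7.9]
opening: 0.528
finger_force: 39.8
```

```bash
python3 -c "
from h import *;st()"
```

```text
t 20.2 along 115.83 back_n 0.44 holez 231.72 yaw 2.6738 F t -1.61 n 4.26 z 7.88 M [-0.64 -0.42  0.23]
```

It stopped hard 20.4 mm down, with the force rising, so it is home. I'll unload and release.

Call:
step_arm:
  deltas:
    - {"grip": 255,"x": -0.0003,"y": 0,"z": -0.0008,"spin": 0}
    - {"grip": 255,"x": 0,"y": 0,"z": 0,"spin": 0}
    - {"grip": 60,"x": 0,"y": 0,"z": 0,"spin": 0}
    - {"grip": 60,"x": 0,"y": 0,"z": 0,"spin": 0}
    - {"grip": 60,"x": 0,"y": 0,"z": 0,"spin": 0}
    - {"grip": 60,"x": 0,"y": 0,"z": 0,"spin": 0}
    - {"grip": 60,"x": 0,"y": 0,"z": 0,"spin": 0}
    - {"grip": 60,"x": 0,"y": 0,"z": 0,"spin": 0}

```text
time_s: 20.87
ee_pos: [545.8, 196.2, 198.7]
tool_rot: [-3.141, -0.0, 2.674]
wrist_force: [0.1, -0.4, -0.2]
opening: 0.764
finger_force: 0.0
```

```bash
python3 -c "
from h import *;st();print(readout.sense()['opening']*94)"
```

```text
t 20.87 along 115.88 back_n 0.43 holez 231.86 yaw 2.6739 F t -0.27 n 0.25 z -0.17 M [-0.04  0.04 -0.02]
71.82893194505012
```

Call:
step_arm:
  deltas:
    - {"grip": 60,"x": 0,"y": 0,"z": -0.01,"spin": 0}
    - {"grip": 60,"x": 0,"y": 0,"z": -0.02,"spin": 0}
    - {"grip": 60,"x": 0,"y": 0,"z": -0.03,"spin": 0}
    - {"grip": 60,"x": 0,"y": 0,"z": -0.03,"spin": 0}
    - {"grip": 60,"x": 0,"y": 0,"z": -0.03,"spin": 0}
    - {"grip": 60,"x": -0.03,"y": 0,"z": -0.01,"spin": 0}
    - {"grip": 60,"x": -0.03,"y": -0.015,"z": 0,"spin": 0}
    - {"grip": 60,"x": -0.03,"y": -0.02,"z": 0,"spin": 0}
    - {"grip": 60,"x": -0.02,"y": -0.02,"z": 0,"spin": 0}
    - {"grip": 60,"x": 0,"y": -0.03,"z": 0,"spin": 0}
    - {"grip": 60,"x": 0,"y": -0.03,"z": 0,"spin": 0}
    - {"grip": 60,"x": 0,"y": 0,"z": 0,"spin": 0}

```text
time_s: 21.87
ee_pos: [591.0, 40.1, 330.1]
tool_rot: [-3.141, 0.001, 2.67]
wrist_force: [0.4, 0.0, 0.7]
opening: 0.763
finger_force: 0.0
```

Call:
step_arm:
  deltas:
    - {"grip": 60,"x": 0,"y": -0.035,"z": 0,"spin": 0}
    - {"grip": 60,"x": 0,"y": -0.035,"z": 0,"spin": 0}
    - {"grip": 60,"x": 0,"y": -0.035,"z": 0,"spin": 0}
    - {"grip": 60,"x": 0,"y": -0.035,"z": 0,"spin": 0}
    - {"grip": 60,"x": 0,"y": -0.035,"z": 0,"spin": 0}
    - {"grip": 60,"x": 0,"y": -0.03,"z": 0,"spin": 0}
    - {"grip": 60,"x": 0,"y": 0,"z": 0,"spin": 0}

```text
time_s: 22.45
ee_pos: [498.1, -142.4, 330.0]
tool_rot: [-3.141, 0.001, 2.67]
wrist_force: [0.3, 0.9, 1.0]
opening: 0.764
finger_force: 0.0
```

```bash
python3 - <<'E'
from h import *
st()
S=vision.capture("side")[:,:,::-1];T=vision.capture("top")[:,:,::-1]
f=lambda im,u,v,w:cv2.resize(im[v-w:v+w,u-w:u+w],(400,400),interpolation=cv2.INTER_CUBIC)
cv2.imwrite("pics/end.png",np.hstack([f(S,265,130,50),f(T,165,165,50)]))
E
```

```text
t 22.45 along -207.85 back_n 110.55 holez 363.16 yaw 2.6703 F t 0.92 n -0.16 z 0.97 M [0.01 0.07 0.01]
```

View pics/end.png

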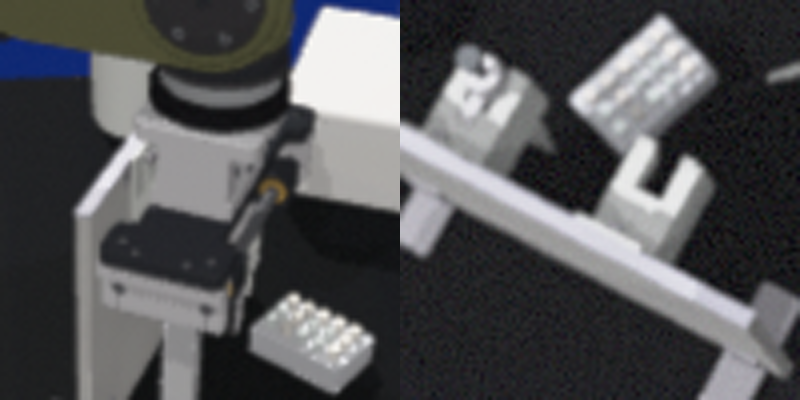

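The top view at crop (655,200) shows the holder hanging flat and parallel on the free fixing. The rack and neighbour look undisturbed and the gripper is clear.

```bash
python3 -c "
from cell import ticket;print(ticket.finish_job())"
```

```text
the job is handed in; nothing more can be done
None
```

The white pipette holder hangs released on the free screw, pulled down 20 mm to the hard stop with its back flat on the screen. Wrist force readings stayed under about 11 N, and the job is handed in with no verdict returned.

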